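# Set out a small clarinet in playing order

### The arm

A 6-joint arm with a two-finger parallel gripper is mounted at the origin on the work surface. World frame = base frame: x ahead of the robot, y to its left, z up, the work surface at z = 0. Lengths are in m, angles in rad, forces in N, time in s.
With the tool pointing down it reaches from about 0.3 to 0.875 m from the base axis. Payload 4.2 kg.
Tool frame: the origin (TCP) lies at the centre of the arm's flange, where the gripper is bolted on; the fingertips stand 173 mm ahead of it and the grasp point (between the pads) lies 155 mm ahead of it (bot.grip_point_offset is the z of the grasp point in the tool frame, in m); z points along the fingers, y is the line along which they close (so a half turn about z gives the same grasp; the last joint's range is limited). The gripper opens to 85 mm and grips with 20 to 120 N. Pads are 22 mm wide; open, the fingers measure 114 mm over their backs; the gripper's body (76 mm by 85 mm) begins 54 mm behind the grasp point. The pads swing forward as they close: fully open they stand 13 mm farther back than shut.
Start: joints at [-1.197, 0.32, 1.565, -0, 1.257, -0.02], TCP at [0.221, -0.531, 0.405] pointing down, gripper open.
Joint ranges: [-3.11, 3.11], [-0.84, 2.01], [0.21, 2.61], [-1.34, 4.49], [0.05, 2.63], [-2.56, 2.56]. Speed limits (rad/s): [2.57, 2.57, 3.14, 3.14, 3.14, 3.14].

### API

Orientations are given as a 3x3 rotation matrix whose columns are the frame's x, y, z axes.
In Python, from cell import bot gives the robot as it stands. Calls block until the motion is done:
- bot.reach(position, orientation): joint-space move of the TCP to a pose.
- bot.line_to(position, v=0.15, orientation=None, force_limit=None): straight line of the TCP; orientation=None keeps the orientation; v is the mean speed in m/s. With force_limit (N) it stops when the force on the tool has changed by that much, and returns True; else False.
- bot.move_joints(angles): joint-space move.
- bot.command_gripper(opening, effort=None): finger opening in m; effort is the grip in N (None keeps the last); returns when the fingers have stopped.
- bot.wait(seconds).
- bot.inverse_kinematics(position, orientation): joint angles nearest the present ones, or None.
- bot.camera(name): name is "side" or "top"; returns (picture, depth): 384x512x3 uint8, blue, green, red; 384x512 float32, m along the optical axis (not along the pixel's ray), 0 where there is no reading.
- bot.get_calibration(name): a dict with "K" (3x3 intrinsics, pixels), "R" (3x3) and "t" (3): a world point X has camera coordinates R X + t. Camera axes: x right, y down, z forward; pixel columns grow to the right and rows downward; lengths in m; the calibration is good to about 2 mm. A picture is of the moment at which its call begins. get_calibration takes no time and is no camera call.
A pose or a line that the arm cannot do raises bot.IKError and nothing moves.
- bot.job_done(): hands the job in; it is judged then, once.
Trained networks look in the newest picture that a camera, given by its name, has taken for a name from the list of things; names that differ only in an ending like _2 or _b are one class to them, and where a whole thing is asked for, a point or a joint stands for the part that bears it (a point fixed in the world has none). Each returns a list of dicts, best first, with "conf" (0 to 1); they miss things now and then, are a little off and sometimes report something else, mostly with a low value. They report only what shows in the picture. A call takes as long as a camera call. They do not tell look-alikes from the thing itself.
- bot.masks_of(thing, camera): "region" (384x512 bool, what is visible of it) and "bbox" ([left, top, right, bottom] in pixels, round what is visible of it).
Readings, each from a call of its own:
- bot.current_t(): time.
- bot.current_qpos(): joint angles.
- bot.current_joint_vel(): joint speeds.
- bot.current_joint_efforts(): joint torques, N m.
- bot.current_position(): TCP position.
- bot.current_eef_rot(): TCP orientation.
- bot.current_wrist_force(): force on the tool from outside, world axes, zero at the start.
- bot.current_torque(): the same for the moment, N m.
- bot.current_grip_width(): finger opening in m.
- bot.current_grip_force(): force on a finger pad.
Only numpy, scipy, OpenCV 4.12 (cv2) and the standard library are available. Lean on these libraries where they do the work, as an engineer would, in place of code of your own. Each camera call takes 0.05 s, during which the arm holds its last target. There are 200 camera calls.

### The job

Set this small clarinet out in playing order round its upper joint, which lies in the wooden rest with its top end to the robot's left: lay the lower joint on the bench behind it (the side away from the robot), parallel, middle against middle, its cork end to the right and about 3 cm clear of the rest. Stand the bell on its rim just beyond the lower joint's cork end and the barrel just beyond the upper joint's left end, each in line with its joint and about 2 cm clear of it. Put the mouthpiece in the small brown mouthpiece case with the latch tongue and shut it; set parts down rather than drop them, and leave the grease jar and the screwdriver where they lie.

Things in the scene. Friction and masses are not known exactly. Their poses are not given: they have to be found in the camera images.
- rest: Wooden rest, 50 mm wide (x), 116 long (y), fixed, holding the black upper joint along y: 150 mm long, 25 thick, centred, so its ends are at y = -75 and +75 mm; its axis is 31 mm, its keys up to 48 mm above the bench. +y is the joint's top end (robot's left, within 15 degrees), +x points away from the robot. Origin: centre of the underside, on the bench.
- lower_mid (a point): Loose black lower joint with nickel keys, 170 mm long, 0.13 kg, lying on two guards. Point: on its axis, half-way along, 17 mm above its underside. y runs along it: +y to the wide socket end with nickel ring (85 mm off, 31 thick), -y to the cork tenon end (85 mm off); z up. Grip across y at the middle: 26 mm thick (30 wide in the lowest 6 mm); keys rise 17 mm above the point.
- bell_mid (a point): Loose black bell, 90 mm tall, 0.1 kg, standing on its flared rim (62 mm diameter). Point: on its axis, half-way up (45 mm); z up. It narrows to 32 mm diameter 62 mm up; the top 20 mm is a round collar of 34 mm diameter with a nickel ring: grip it by that collar from above.
- barrel_mid (a point): Loose black barrel: a round tube 42 mm tall, 32 mm in diameter, with a nickel ring at each end, standing upright, 0.05 kg. Point: on its axis, half-way up (21 mm); z up.
- mouthpiece_mid (a point): Loose black mouthpiece, 80 mm long, 22 wide, 22 high, 0.035 kg, lying on its flat side. Point: half-way along, 11 mm up. y runs along it: +y to the beak, which thins from 18 mm off the point to the tip at 40 mm; -y to the cork tenon (17 mm thick, from 26 to 40 mm off). Grip from above across y, at the point or up to 10 mm behind it.
- case: Base of the brown hinged mouthpiece case, fixed: 134 mm (x) by 114 mm (y), 30 high, walls 6 mm, inner floor 6 mm above the bench, 122 by 102 mm inside, red felt. Origin: centre of the underside, on the bench. Its latch faces -x (towards the robot). The lid's hinge line runs along y at x = +67 mm, 30 mm up.
- lid (a joint): Angle of the case's lid: 0 shut, 1.9 rad fully open (leaning back); the front swings up and over to +x. The lid is a shell 20 mm deep (case 50 mm high when shut). The hinge is stiff, so the lid stays at any angle; about 1.5 N at the tongue moves it. It may start a little ajar (up to 0.2).
- lid_tab (a point): Steel latch tongue on the lid's front, 12 mm wide (y), 8 thick (z), 30 long. Point: on its mid-line, 20 mm out from the lid's front, 154 mm in front of the hinge line and 6 mm above the lid's lower edge. Axes turn with the lid (those of the case when shut). Pinch it across y from above, with the fingertips; it pivots between the fingers as the lid swings.
- grease_jar: Small white jar with a grey screw cap, 38 mm in diameter, 30 mm high, a bystander. Origin: centre of the underside.
- screwdriver: Screwdriver with a wooden handle, 130 mm long, lying roughly along x with its handle towards the robot, a bystander. Origin: middle of the underside.
Mind the look-alikes: they are no part of the job. Leave any orange or yellow look-alike of the part that bears barrel_mid alone.

How it is judged:
At the end, for the whole second after the job is handed in: Lower joint behind the rest, same way round, parallel to 0.2 rad, axis 57-87 mm from the upper's, middles level to 15 mm; bell and barrel upright, in line to 15 mm, 4-36 mm clear of their joints' ends; mouthpiece in the case, lid under 0.07 rad; all released and at rest (x of lower_mid in the frame of rest between 0.057 and 0.087 m and y of lower_mid in the frame of rest between -0.015 and 0.015 m and angle between the y axis of lower_mid and the y axis of rest, either way round below 0.2 rad and x of rest in the frame of lower_mid below 0 m and height (world z) of lower_mid below 0.024 m and angle between lower_mid's own z axis and vertical below 0.15 rad and y of bell_mid in the frame of lower_mid between -0.152 and -0.12 m and x of bell_mid in the frame of lower_mid between -0.015 and 0.015 m and angle between each of bell_mid, barrel_mid's own z axis and vertical below 0.1 rad and height (world z) of bell_mid below 0.052 m and y of barrel_mid in the frame of rest between 0.095 and 0.127 m and x of barrel_mid in the frame of rest between -0.015 and 0.015 m and height (world z) of barrel_mid below 0.028 m and x of mouthpiece_mid in the frame of case between -0.058 and 0.058 m and y of mouthpiece_mid in the frame of case between -0.048 and 0.048 m and height (world z) of mouthpiece_mid below 0.03 m and value of joint lid below 0.07 rad and velocity of joint lid between -0.05 and 0.05 rad/s and linear speed of each of lower, bell, barrel, mouthpiece below 0.02 m/s); the robot touches nothing.
It fails at once if the mouthpiece or the bell dropped (falling freely at more than 0.8 m/s, a drop of over 3 cm) ((linear speed of mouthpiece above 0.8 m/s and contact force between mouthpiece and anything else below 0.01 N) or (linear speed of bell above 0.8 m/s and contact force between bell and anything else below 0.01 N)).
It fails at once if the grease jar shifted by more than 2 cm (distance of grease_jar from where it was at the start of the episode above 0.02 m).
It fails at once if the screwdriver shifted by more than 2 cm (distance of screwdriver from where it was at the start of the episode above 0.02 m).
It also fails if it takes over 134 s, if anything falls off the work surface, if the arm or the gripper's body presses on something with over 40 N, if the wrist force passes 120 N, or if a joint passes its speed limit or range.

## Working session

There is one attempt and no reset: what is moved stays moved. The work goes in short steps, each a Python script; the robot and the scene stay as the last script left them, time stands still between calls to the robot, and variables do not carry over. Pictures are saved under pics/ and viewed, at most 14 in all, crops included, and the job is handed in when it is done.

```bash
mkdir -p pics; ls; cat > h.py <<'E'
from cell import bot
import numpy as np, cv2
def cloud(cam,depth):
    c=bot.get_calibration(cam);K,R,t=map(np.array,(c["K"],c["R"],c["t"]))
    v,u=np.mgrid[:384,:512]
    P=np.stack([(u-K[0,2])/K[0,0]*depth,(v-K[1,2])/K[1,1]*depth,depth],-1)
    W=(P-t.ravel())@R
    W[depth==0]=np.nan
    return W
def look(cam,name=None):
    p,d=bot.camera(cam)
    if name: cv2.imwrite(f"pics/{name}.png",p)
    return p,cloud(cam,d)
def pix(cam,X):
    c=bot.get_calibration(cam);K,R,t=map(np.array,(c["K"],c["R"],c["t"]))
    q=K@(R@np.array(X)+t.ravel());return q[:2]/q[2]
E
python3 - <<'E'
from h import *
for cam in("top","side"):
    p,W=look(cam,cam+"0")
    np.savez(f"{cam}0.npz",p=p,W=W)
    c=bot.get_calibration(cam);print(cam,-np.array(c["R"]).T@np.array(c["t"]).ravel())
    for n in "rest lower_mid bell_mid barrel_mid mouthpiece_mid case lid lid_tab grease_jar screwdriver".split():
        for m in bot.masks_of(n,cam):
            r=m["region"];q=W[r];q=q[~np.isnan(q[:,0])]
            print(cam,n,round(m["conf"],2),np.array(m["bbox"]).astype(int),r.sum(),np.median(q,0).round(3) if len(q) else None, np.percentile(q[:,2],98).round(3) if len(q) else None)
    cv2.imwrite(f"pics/{cam}0b.png",cv2.resize(p,(800,600)))
print(bot.current_t())
E
```

```text
pics
top [ 0.36815634 -0.01065139  0.99764717]
top rest 0.73 [222 231 287 268] 1239 [0.455 0.014 0.038] 0.049
top rest 0.19 [ 94 183 155 257] 3097 [0.5   0.313 0.061] 0.072
top lower_mid 0.93 [371 206 442 260] 1144 [ 0.524 -0.33   0.028] 0.036
top lower_mid 0.69 [224 234 287 265] 1142 [0.455 0.015 0.039] 0.049
top bell_mid 0.86 [173 140 201 169] 596 [0.653 0.186 0.041] 0.092
top barrel_mid 0.75 [283 179 301 190] 199 [ 0.618 -0.058  0.033] 0.045
top barrel_mid 0.66 [234 167 245 182] 184 [0.63  0.064 0.035] 0.046
top barrel_mid 0.64 [235  96 248 115] 222 [0.801 0.074 0.033] 0.046
top barrel_mid 0.53 [261 153 275 171] 182 [0.663 0.003 0.033] 0.046
top mouthpiece_mid 0.69 [321 161 355 177] 311 [ 0.662 -0.166  0.02 ] 0.025
top case 0.67 [ 92 187 155 257] 3524 [0.497 0.309 0.06 ] 0.072
top lid 0.89 [ 91 185 154 259] 3231 [0.498 0.314 0.061] 0.072
top lid_tab 0.78 [ 90 182 153 257] 3235 [0.499 0.313 0.061] 0.072
top grease_jar 0.72 [224 234 288 266] 1240 [0.455 0.014 0.038] 0.049
top grease_jar 0.46 [220 132 238 150] 210 [0.709 0.099 0.03 ] 0.033
top screwdriver 0.75 [296 115 308 166] 320 [
[... 531 characters left out ...]
33] 0.046
side barrel_mid 0.5 [242 181 253 202] 148 [ 0.622 -0.051  0.031] 0.046
side barrel_mid 0.48 [226 207 235 228] 199 [0.632 0.071 0.032] 0.047
side mouthpiece_mid 0.49 [233 163 245 180] 114 [ 0.665 -0.159  0.021] 0.028
side mouthpiece_mid 0.26 [195 224 220 258] 646 [0.659 0.202 0.035] 0.093
side case 0.87 [220 270 294 325] 3127 [0.498 0.339 0.059] 0.073
side case 0.39 [219 268 291 313] 2506 [0.501 0.323 0.062] 0.073
side lid 0.77 [220 270 293 310] 2424 [0.501 0.324 0.062] 0.073
side lid_tab 0.84 [219 265 296 314] 2685 [0.502 0.325 0.061] 0.073
side grease_jar 0.47 [192 216 204 230] 148 [0.714 0.104 0.031] 0.092
side screwdriver 0.7 [189 178 231 190] 180 [ 0.711 -0.081  0.022] 0.03
1.1
```

```bash
python3 - <<'E'
import numpy as np,cv2
p=np.load("top0.npz")["p"]
cv2.imwrite("pics/c1.png",cv2.resize(p[80:280,80:346],(798,600),interpolation=cv2.INTER_CUBIC))
E
```

```text
(no output)
```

View pics/top0b.png

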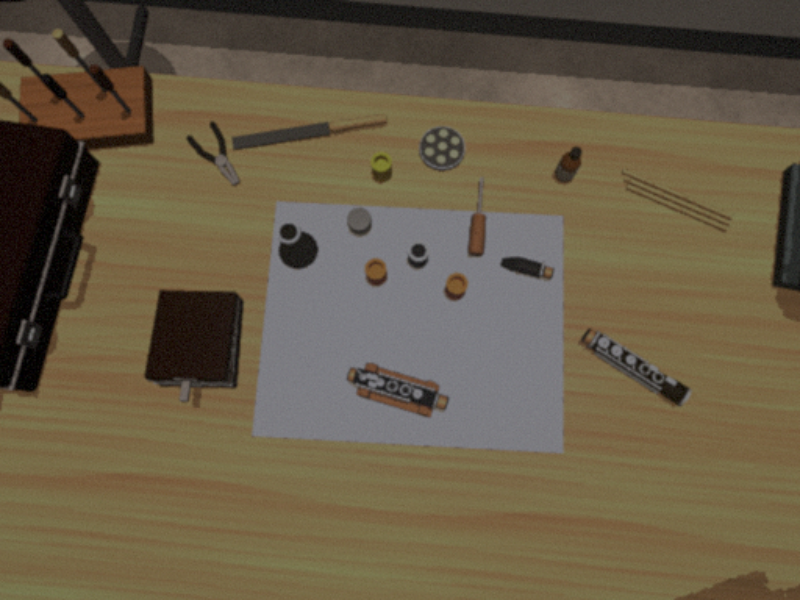

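View pics/c1.png

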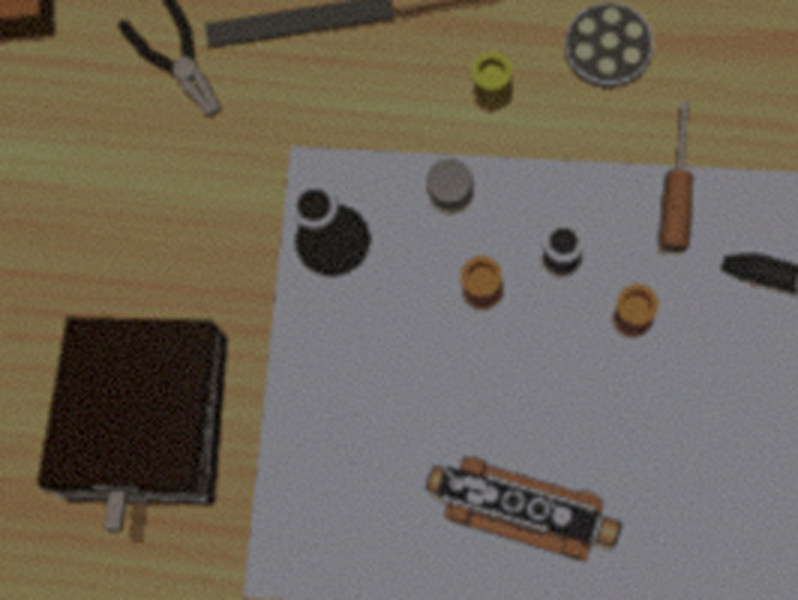

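View pics/side0b.png

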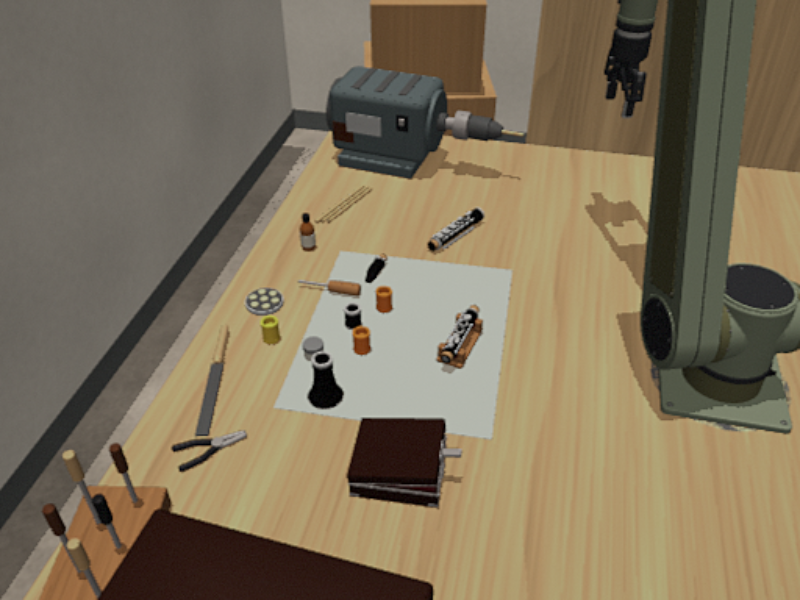

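The top view shows these barrel candidates, in 512x384 pixels:
- **Black with nickel rings:** (268,163). This is the real one.
- **Orange look-alikes:** (240,175) and (292,184).
- **Yellow look-alike:** (242,105).

The close crop confirms that the black one has nickel rings. The lower joint's cork end is at (377,216) and its socket at (438,255). The mouthpiece's beak points left and its cork right, at (350,173). The lid is nearly shut, with its tongue at (118,250).

```bash
cat > meas.py <<'E'
from h import *
def pts(thing,near,z=(0.01,.12),cams=("top","side"),rad=0.12,erode=False,conf=0.2):
    """points of thing whose mask median lies near the given xy"""
    out={}
    for cam in cams:
        p,W=look(cam)
        best=None
        for m in bot.masks_of(thing,cam):
            q=W[m["region"]];q=q[~np.isnan(q[:,0])]
            if m["conf"]<conf or not len(q): continue
            d=np.hypot(*(np.median(q,0)[:2]-near))
            if d<0.045 and (best is None): best=q
        if best is None: print("miss",thing,cam);continue
        k=(best[:,2]>z[0])&(best[:,2]<z[1])&(np.hypot(*(best[:,:2]-near).T)<rad)
        out[cam]=best[k]
    return out
def rect(P):
    xy=P[:,:2]; c=np.median(xy,0)
    (c,(w,h),a)=cv2.minAreaRect(xy.astype(np.float32))
    _,_,V=np.linalg.svd(xy-xy.mean(0),full_matrices=False)
    A=V[0]; 
    if A[1]<0:A=-A
    N=np.array([A[1],-A[0]])
    s=xy@A;n=xy@N
    r=lambda v:(np.percentile(v,[1,99]))
    s,n=r(s),r(n)
    return A*s.mean()+N*n.mean(),A,np.arctan2(-A[0],A[1]),np.ptp(s),np.ptp(n)
E
python3 - <<'E'
from meas import *
np.set_printoptions(precision=4,suppress=True)
for n,near,z in [("lower_mid",(.524,-.33),(.008,.06)),("rest",(.455,.015),(.008,.06)),("lower_mid",(.455,.015),(.025,.06)),("mouthpiece_mid",(.662,-.166),(.006,.04)),("lid",(.5,.313),(.055,.09)),("case",(.5,.313),(.02,.09))]:
    o=pts(n,np.array(near),z)
    for c in o: print(n,c,len(o[c]),rect(o[c]))
for n,near,z in [("bell_mid",(.655,.195),(.083,.1)),("bell_mid",(.655,.195),(.0,.02)),("barrel_mid",(.663,.003),(.037,.06)),("barrel_mid",(.663,.003),(.005,.06))]:
    o=pts(n,np.array(near),z)
    for c in o: q=o[c];a,b=np.percentile(q,[2,98],axis=0);print(n,c,len(q),(a+b)/2,b-a)
# lid plane and tab
for cam in("top","side"):
    p,W=look(cam); 
    k=(W[...,0]>.38)&(W[...,0]<.6)&(W[...,1]>.22)&(W[...,1]<.41)&(W[...,2]>.015)
    q=W[k]
    L=q[(q[:,0]>.45)&(q[:,0]<.55)&(q[:,2]>.05)&(abs(q[:,1]-.315)<.04)]
    print(cam,"plane z=",np.linalg.lstsq(np.c_[L[:,:2]-[.5,.31],np.ones(len(L))],L[:,2],rcond=None)[0], L.std(0))
    A=q[q[:,2]>.05];print("lid extents",rect(A), np.percentile(A,[1,99],axis=0))
    t=q[(q[:,0]<.428)];print("tab",len(t),t.mean(0) if len(t) else 0,np.percentile(t,[2,98],axis=0) if len(t) else 0)
E
python3 - <<'E'
import numpy as np,cv2
p=np.load("top0.npz")["p"]
cv2.imwrite("pics/c2.png",cv2.resize(p[175:270,85:165],(505,600),interpolation=cv2.INTER_CUBIC)*1)
E
```

```text
lower_mid top 950 (array([ 0.5257, -0.3323]), array([0.4821, 0.8761]), np.float64(-0.5030083442808067), np.float64(0.16802295804583312), np.float64(0.027442815071592852))
lower_mid side 351 (array([ 0.5252, -0.3335]), array([0.484 , 0.8751]), np.float64(-0.505225115835978), np.float64(0.1713450140775868), np.float64(0.026803783977368045))
rest top 1082 (array([0.4574, 0.0144]), array([0.1948, 0.9808]), np.float64(-0.19601840423589503), np.float64(0.1438535259999216), np.float64(0.048433027500711434))
rest side 622 (array([0.4586, 0.0153]), array([0.2248, 0.9744]), np.float64(-0.22675633816510884), np.float64(0.14540505360655148), np.float64(0.04991559418198738))
miss lower_mid top
miss lower_mid side
miss mouthpiece_mid side
mouthpiece_mid top 264 (array([ 0.6639, -0.1676]), array([0.1818, 0.9833]), np.float64(-0.1828429142108983), np.float64(0.07469331748078739), np.float64(0.0201260467290022))
lid top 2456 (array([0.4845, 0.3147]), array([-0.9963,  0.0858]), np.float64(1.4848803417395482), np.float64(0.13149395699972893), np.float64(0.11804459197776307))
lid side 2022 (array([0.492
[... 982 characters left out ...]
plane z= [-0.1607 -0.0116  0.062 ] [0.0289 0.023  0.0049]
lid extents (array([0.4944, 0.316 ]), array([0.9928, 0.1196]), np.float64(-1.4509204842121115), np.float64(0.1483383197761216), np.float64(0.11314365247360847)) [[0.4199 0.2578 0.0504]
 [0.5687 0.3736 0.0726]]
tab 56 [0.4184 0.3103 0.0641] [[0.4093 0.3044 0.0598]
 [0.4274 0.3168 0.0676]]
side plane z= [-0.1578 -0.0165  0.0637] [0.0288 0.023  0.0049]
lid extents (array([0.4963, 0.3171]), array([-0.9993,  0.0371]), np.float64(1.5336974992269747), np.float64(0.15276642839987747), np.float64(0.11804574043964577)) [[0.4194 0.2587 0.0505]
 [0.572  0.3744 0.0741]]
tab 47 [0.4191 0.3115 0.0645] [[0.4107 0.3042 0.0574]
 [0.4273 0.3186 0.0701]]
```

View pics/c2.png

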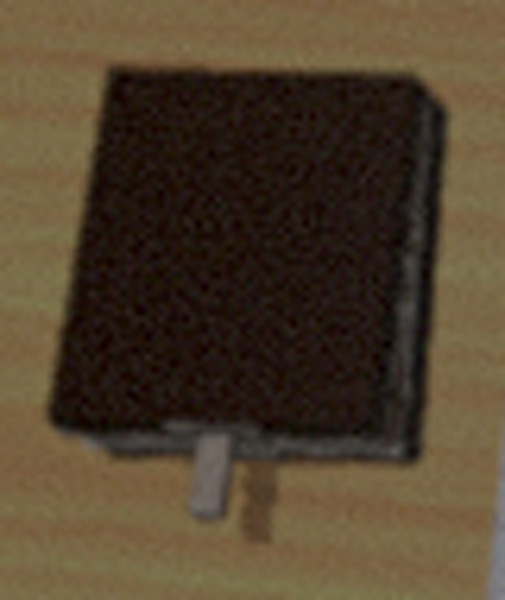

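```bash
cat > mv.py <<'E'
from h import *
G=bot.grip_point_offset
def down(yaw):  # tool down, closing axis = y axis of a frame with this yaw
    y=np.array([-np.sin(yaw),np.cos(yaw),0]);z=np.array([0,0,-1.]);return np.c_[np.cross(y,z),y,z]
def ang(yaw,p):
    """choose yaw or yaw+pi by the smaller motion"""
    q=np.array(bot.current_qpos());best=None
    for a in(yaw,yaw+np.pi):
        s=bot.inverse_kinematics(p,down(a))
        if s is not None:
            c=abs(np.array(s)-q).max()+0.3*abs(s[5])
            if best is None or c<best[0]:best=(c,a)
    return best[1]
def hover(xy,z,yaw,off=G):
    p=[xy[0],xy[1],z+off];yaw=ang(yaw,p);bot.reach(p,down(yaw));return yaw
def to(xy,z,v=.15,off=G,**k): return bot.line_to([xy[0],xy[1],z+off],v=v,**k)
CY=.083;CX=np.array([np.cos(CY),np.sin(CY)]);H=np.array([.5675,.323]);CASE=H-.067*CX
def tab(a):
    r,h=.154,.006
    d=-r*np.cos(a)+h*np.sin(a);return H+d*CX,.030+r*np.sin(a)+h*np.cos(a)
TO=.163
def swing(a0,a1,n,v=.15):
    for a in np.linspace(a0,a1,n+1)[1:]:
        xy,z=tab(a);to(xy,z,v,off=TO)
def st(*a): print(*a,"t",round(bot.current_t(),1),"F",np.round(bot.current_wrist_force(),1),"w",round(bot.current_grip_width(),4),"q6",round(bot.current_qpos()[5],2))
E
python3 - <<'E'
from mv import *
xy,z=tab(.16)
bot.command_gripper(.04,30)
hover(xy,z+.06,CY,TO); st()
to(xy,z,.15,TO); st("down")
bot.command_gripper(0.0,30); st("grip")
swing(.16,1.7,8); st("up")
bot.command_gripper(.04)
xy,z=tab(1.7); to(xy,z+.05,.2,TO); st()
look("side","s1");look("top","t1")
import cv2
a=cv2.imread("pics/s1.png")[180:340,150:360];cv2.imwrite("pics/s1c.png",cv2.resize(a,None,fx=3,fy=3))
E
```

```text
t 6.8 F [-0.4 -0.5 -1.2] w 0.0399 q6 -1.04
down t 7.3 F [ 0.1 -0.7 -0. ] w 0.0401 q6 -1.04
grip t 7.7 F [ 0.4  0.  -0.2] w 0.0108 q6 -1.04
up t 10.5 F [ 1.  -6.6  5. ] w 0.011 q6 -1.17
t 11.3 F [-0.3 -0.  -0.9] w 0.0403 q6 -1.17
```

View pics/s1c.png

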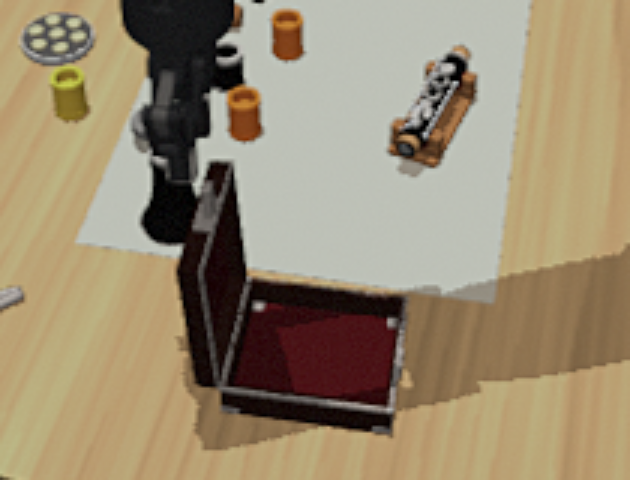

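```bash
python3 - <<'E'
from mv import *
my=-.183;mid=np.array([.664,-.1676]);ay=np.array([-np.sin(my),np.cos(my)])
bot.command_gripper(.05,30)
g=mid-.005*ay
hover([.6,.05],.2,my+np.pi/2)
a=hover(g,.09,my+np.pi/2)
to(g,.021,.12); bot.command_gripper(0,30); st("grip")
to(g,.12,.15); st("lift",a)
b=a+(CY-my)
cyv=np.array([-CX[1],CX[0]])
T=CASE-.008*CX-.005*cyv
bot.reach([.45,.1,.18+G],down(b)); 
bot.reach([T[0],T[1],.12+G],down(b)); st("over")
to(T,.045,.15); r=to(T,.0275,.05,force_limit=6); st("down",r)
bot.command_gripper(.045); to(T,.2,.2); st()
bot.reach([.45,.1,.2+G],down(b))
look("side","s2")
a=cv2.imread("pics/s2.png")[180:340,150:360];cv2.imwrite("pics/s2c.png",cv2.resize(a,None,fx=3,fy=3))
E
```

```text
grip t 15.0 F [-0.2  0.4  5.5] w 0.0214 q6 -0.09
lift 4.52938898038469 t 15.8 F [-0.4 -0.7 -0.1] w 0.0209 q6 -0.09
over t 18.0 F [-0.6 -0.2 -0.9] w 0.0214 q6 0.46
down True t 19.1 F [-0.5 -0.1  4. ] w 0.0212 q6 0.46
t 20.4 F [-0.1  0.2  0.7] w 0.0448 q6 0.46
```

View pics/s2c.png

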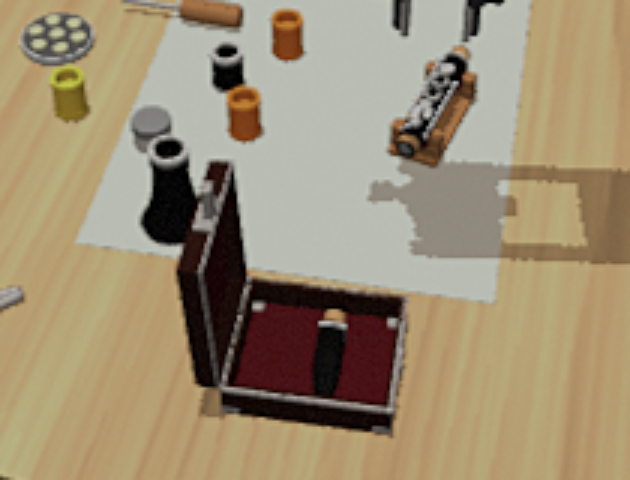

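The mouthpiece lies flat inside the case, at about (330,350) in the crop, so I'll shut the lid.

```bash
python3 - <<'E'
from mv import *
xy,z=tab(1.7)
bot.reach([.45,.1,.32+G],bot.current_eef_rot())
bot.command_gripper(.04,30)
hover(xy,z+.06,CY,TO)
to(xy,z,.15,TO); bot.command_gripper(0,30); st("grip")
swing(1.7,.1,8); st("down")
for a in(.03,0,-.02,-.04):
    xy,z=tab(a)
    if to(xy,z,.06,off=TO,force_limit=12): st("stop",a);break
st("shut",bot.current_position())
bot.command_gripper(.04); st()
to(xy,z+.08,.2,TO)
p,W=look("side"); 
for cam in("side","top"):
    p,W=look(cam);q=W.reshape(-1,3);L=q[(abs((q[:,:2]-CASE)@CX)<.05)&(abs(q[:,1]-CASE[1])<.04)&(q[:,2]>.03)&(q[:,2]<.09)]
    print(cam,np.linalg.lstsq(np.c_[L[:,:2]-CASE,np.ones(len(L))],L[:,2],rcond=None)[0],len(L))
E
```

```text
grip t 24.2 F [ 0.5 -5.   4.9] w 0.0113 q6 -1.17
down t 27.0 F [-0.  -3.1 -1.5] w 0.0109 q6 -1.03
shut [0.41430374 0.31045025 0.1978356 ] t 28.1 F [-8.2 -8.2 39.6] w 0.0114 q6 -1.03
t 28.5 F [ 0.2  0.4 -0.7] w 0.0401 q6 -1.03
side [0.00292624 0.00081183 0.05178345] 1141
top [0.0024909  0.00060716 0.05035584] 1513
```

```bash
cat >> mv.py <<'E'
RY=-.205;RC=np.array([.458,.015]);RX=np.array([np.cos(RY),np.sin(RY)]);RYv=np.array([-np.sin(RY),np.cos(RY)])
def R(x,y): return RC+x*RX+y*RYv
def carry(src,tool0,dst,tool1,zg,hop,open_,rel,effort=40):
    bot.command_gripper(open_,effort)
    s=[*src,hop+zg+G]
    bot.reach(s,down(tool0)); to(src,zg,.12); bot.command_gripper(0); st("grip")
    to(src,zg+hop,.15); st("lift")
    bot.reach([*dst,hop+zg+G],down(tool1)); to(dst,zg+.015,.15)
    r=to(dst,zg-.001,.04,force_limit=5); st("down",r,np.round(bot.current_position()[2]-G,4))
    bot.command_gripper(rel); to(dst,zg+hop,.15)
E
python3 - <<'E'
from mv import *
src=np.array([.6655,.0027])
bot.reach([.5,.15,.2+G],bot.current_eef_rot())
t=ang(RY+np.pi/2,[*src,.1+G])
carry(src,t,R(0,.111),t,.026,.1,.06,.055)
src=np.array([.5255,-.333]);LY=2.637;dst=R(.072,0)
sols=[]
for k in(0,1):
    off=np.pi/2+k*np.pi
    a=bot.inverse_kinematics([*src,.12+G],down(LY+off));b=bot.inverse_kinematics([*dst,.12+G],down(RY+off))
    if a is None or b is None: print(k,"none",a is None,b is None);continue
    print(k,np.round(a,2),np.round(b,2));sols.append((max(abs(a[5]),abs(b[5])),off))
off=min(sols)[1]
carry(src,LY+off,dst,RY+off,.021,.1,.06,.042)
bot.reach([.35,-.2,.3+G],bot.current_eef_rot())
look("top","t3")
a=cv2.imread("pics/t3.png")[100:290,170:440];cv2.imwrite("pics/t3c.png",cv2.resize(a,None,fx=2.9,fy=2.9))
E
```

```text
grip t 33.1 F [-0.7  0.   4.9] w 0.0305 q6 0.19
lift t 33.9 F [-0.3  0.1 -0.4] w 0.031 q6 0.19
down True 0.0265 t 35.9 F [ 0.  -0.4  4.7] w 0.0305 q6 0.43
0 none False True
1 none True FalseTraceback (most recent call last):
  File "<stdin>", line 13, in <module>
ValueError: min() iterable argument is empty
```

The wrist's range rules out turning the lower joint round in one grip, because both branches end outside joint 6's limit. I'll turn it half-way, set it down on free bench, regrip it and finish the turn.

```bash
python3 - <<'E'
from mv import *
src=np.array([.5255,-.333]);LY=2.637;M=np.array([.48,-.22]);dst=R(.072,0)
best=None
for d in(0,2*np.pi):
  for f in np.linspace(.3,.7,9):
    MY=LY+f*(RY+d-LY)
    for o1 in(np.pi/2,-np.pi/2):
        o2=-o1
        S=[bot.inverse_kinematics([*p,.12+G],down(y)) for p,y in((src,LY+o1),(M,MY+o1),(M,MY+o2),(dst,RY+o2))]
        if any(s is None for s in S):continue
        c=max(abs(s[5]) for s in S)
        if best is None or c<best[0]:best=(c,MY,o1,[round(s[5],2) for s in S])
print(best)
_,MY,o1,_=best
carry(src,LY+o1,M,MY+o1,.021,.08,.06,.055)
for cam in("top",): pass
bot.reach([.35,0,.3+G],bot.current_eef_rot())
look("top","t3")
a=cv2.imread("pics/t3.png")[100:290,170:440];cv2.imwrite("pics/t3c.png",cv2.resize(a,None,fx=2.9,fy=2.9))
from meas import pts,rect
o=pts("lower_mid",M,(.008,.06))
for c in o: print(c,len(o[c]),rect(o[c]))
print(M,MY,o1)
E
```

```text
(np.float64(1.6161489741960091), np.float64(1.0739), 1.5707963267948966, [np.float64(-0.08), np.float64(1.62), np.float64(-1.53), np.float64(0.18)])
grip t 40.3 F [-0.7  1.   4.8] w 0.0253 q6 -0.08
lift t 41.0 F [-0.5 -0.1 -2. ] w 0.0242 q6 -0.08
down True 0.0238 t 43.4 F [-1.3 -0.1  6. ] w 0.0244 q6 1.62
top 905 (array([ 0.4794201 , -0.21826667]), array([-0.87533437,  0.48351809]), np.float64(1.066126917764929), np.float64(0.1681382057713019), np.float64(0.027138191206107637))
side 451 (array([ 0.48022234, -0.21779902]), array([-0.88166928,  0.47186786]), np.float64(1.0793881981130362), np.float64(0.1659932385801498), np.float64(0.02789059552519124))
[ 0.48 -0.22] 1.0739 1.5707963267948966
```

View pics/t3c.png

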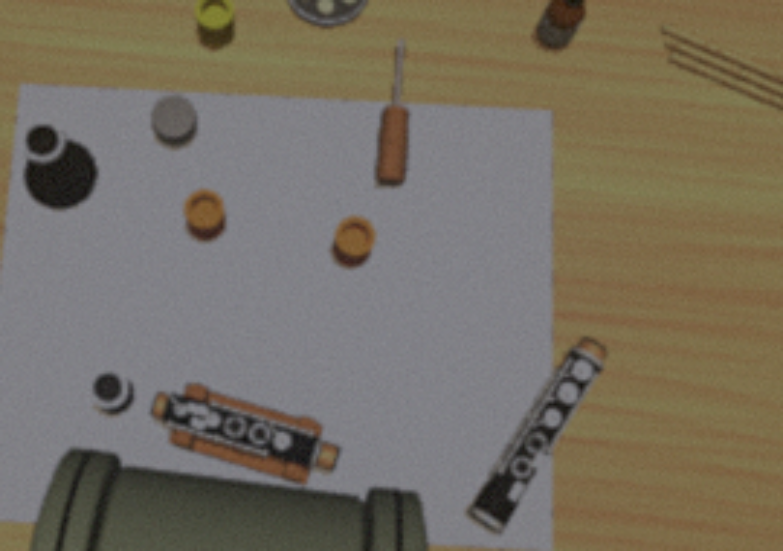

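The barrel stands at (110,390), in line with the upper joint. The lower joint is half-turned, with its socket at (490,520) and its cork at (595,348). Now for the second half of the turn and then the bell.

```bash
python3 - <<'E'
from mv import *
M=np.array([.4798,-.2185]);o=-np.pi/2
carry(M,1.0735+o,R(.072,0),RY+o,.022,.08,.06,.042)
to(R(.072,0),.2,.2)
src=np.array([.6618,.1908])
t=ang(RY+np.pi/2,[*src,.2+G])
carry(src,t,R(.072,-.136),t,.08,.08,.06,.055)
bot.reach([.3,.3,.35+G],bot.current_eef_rot());st()
from meas import pts,rect
np.set_printoptions(precision=4,suppress=True)
q=lambda c:[(c-RC)@RX,(c-RC)@RYv]
for n,near,z in(("lower_mid",R(.072,0),(.008,.06)),("rest",RC,(.008,.06))):
    for c,P in pts(n,near,z).items():
        r=rect(P);print(n,c,np.array(q(r[0])),r[2:])
for n,near,z in(("bell_mid",R(.072,-.136),(.083,.1)),("barrel_mid",R(0,.111),(.037,.06))):
    for c,P in pts(n,near,z).items():
        a,b=np.percentile(P,[2,98],axis=0);print(n,c,np.array(q(((a+b)/2)[:2])),b-a)
look("top","t4");look("side","s4")
a=cv2.imread("pics/t4.png")[100:290,80:350];cv2.imwrite("pics/t4c.png",cv2.resize(a,None,fx=2.9,fy=2.9))
a=cv2.imread("pics/s4.png")[130:340,150:360];cv2.imwrite("pics/s4c.png",cv2.resize(a,None,fx=2.8,fy=2.8))
E
```

```text
grip t 50.4 F [-3.  -1.   9.8] w 0.0246 q6 -1.52
lift t 51.1 F [ 0.   0.1 -1.6] w 0.0241 q6 -1.52
down True 0.024 t 53.6 F [-0.5  0.6  4.9] w 0.0242 q6 0.18
grip t 57.6 F [0.3 0.6 5.3] w 0.032 q6 0.47
lift t 58.3 F [-0.2  0.6 -1.4] w 0.0322 q6 0.47
down True 0.0808 t 60.7 F [ 0.1 -0.1  2.3] w 0.032 q6 -0.08
t 63.6 F [-0.5 -0.7 -0.2] w 0.055 q6 0.96
lower_mid top [ 0.0714 -0.0002] (np.float64(-0.2016231134640741), np.float64(0.1644750690124837), np.float64(0.02674898055664887))
lower_mid side [0.0726 0.0011] (np.float64(-0.20778759135557015), np.float64(0.16925522705619347), np.float64(0.02720949494452729))
rest top [-0.0007 -0.0014] (np.float64(-0.19318888745985738), np.float64(0.14107672195173576), np.float64(0.04707142837966888))
rest side [0.0002 0.0009] (np.float64(-0.21557342444269895), np.float64(0.14558177884491968), np.float64(0.04813842235142757))
bell_mid top [ 0.0712 -0.1352] [0.0323 0.0327 0.009 ]
bell_mid side [ 0.0724 -0.1359] [0.0298 0.0331 0.0118]
barrel_mid top [-0.001  0.111] [0.0297 0.0306 0.0062]
barrel_mid side [0.0015 0.1101] [0.0309 0.0314 0.01  ]
```

View pics/t4c.png

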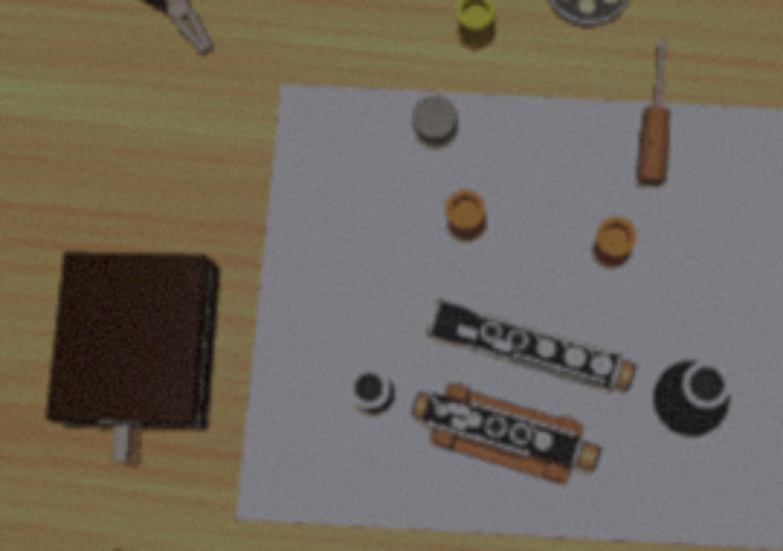

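View pics/s4c.png

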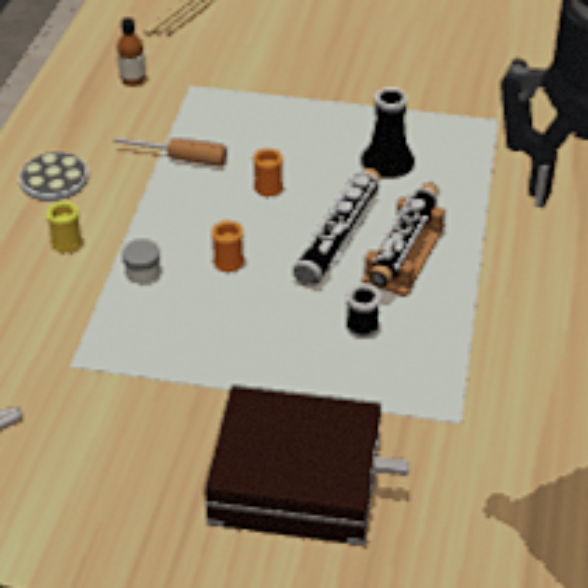

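Both views show the layout as asked: barrel at (370,390) and bell at (695,395) in the top crop, joints parallel, case shut. The jar and screwdriver haven't moved.

```bash
python3 -c "
from cell import bot
bot.wait(.5); print(bot.job_done())"
```

```text
the job is handed in; nothing more can be done
None
```

The job is handed in at about 64 s: the clarinet parts measured within about 2 mm of their target places, the mouthpiece is in the shut case, and the jar, screwdriver and look-alikes were left alone; no verdict came back.

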